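# Load a bearing into its nest

## Robot

A 6-joint arm with a two-finger parallel gripper is mounted at the origin on a cart in front of the work surface, level with it; the furniture and walls round the work are solid. World frame = base frame: x ahead of the robot, y to its left, z up, the work surface at z = 0. Lengths are in m, angles in degrees, forces in N, time in s.
With the tool pointing down it reaches from about 0.3 to 0.75 m from the base axis. Payload 8.5 kg.
Tool frame: the origin (TCP) lies midway between the tips of the shut fingers; the grasp point (between the pads) lies 19 mm behind it (env.tcp_to_grasp is the z of the grasp point in the tool frame, in m); z points along the fingers, y is the line along which they close (so a half turn about z gives the same grasp; the last joint's range is limited). The gripper opens to 85 mm and grips with 20 to 120 N. Pads are 22 mm wide; open, the fingers measure 114 mm over their backs; the gripper's body (76 mm by 85 mm) begins 54 mm behind the grasp point. The pads swing forward as they close: fully open they stand 13 mm farther back than shut.
Start: joints at [64.956, 21.807, 74.336, -0, 83.858, -12.336], TCP at [0.121, 0.537, 0.231] pointing down, gripper open.
Joint ranges: [-178.18, 178.18], [-50.72, 133.34], [12.68, 142.11], [-81.47, 261.47], [9.98, 163.14], [-165.26, 165.26]. Speed limits (degrees/s): [136.94, 136.94, 180, 180, 180, 180].

## Interface

Orientations are given as a 3x3 rotation matrix whose columns are the frame's x, y, z axes.
In Python, from rig import env, imaging, job, models gives the robot as it stands. The module is installed in compiled form; this text tells all that it offers.
- The arm moves only by the tool jog_arm, never from a script. Its argument "plan" is text: rows parted by semicolons, each of 7 numbers parted by spaces: the turn, a rotation vector about the tool's x, y, z in degrees, then the shift along the tool's x, y, z in cm, then the closure in counts, from 0 (fully open) to 255 (shut). In form: rx ry rz x y z claw; .... A call has 1 to 10 rows; each row shifts and turns the commanded pose from where the row before left it, along the tool's axes as they then stand; what a row does not reach is not made up. A row lasts 1/12 s, in which the tool goes at most 41.7 mm and 7.16 degrees, less where a joint would pass 70% of its speed; a pose out of reach is approached as far as the arm can. A call with a gripper value outside its range is refused whole. The fingers move at their own pace and stop on an object; "grip_force" is the grip in N (left out, the last holds). Time passes only in rows, so rows that do not move let the fingers close. It gives the time, the measured TCP pose, the force, the opening and the grip force at its end, in the units of the state.
- env.observe(): the state, without advancing time (a new reading comes with each control period).
- imaging.get_image(name): name is "scene" or "top" or "wrist"; returns a dict with "pixels" (384x512x3 uint8, red, green, blue), "depth" (384x512 float32, m along the optical axis (not along the pixel's ray), 0 where there is no reading), "fov_y" (degrees; the focal length in pixels is half the picture's height over the tangent of half this angle, whatever the lens; pixels are square), "cx", "cy" (the principal point, pixels), "distortion" ([k1, k2, p1, p2, k3] as OpenCV has them; the pictures are not rectified), "world_from_camera" (4x4, takes a point from camera to world coordinates). Camera axes: x right, y down, z forward; pixel columns grow to the right and rows downward; lengths in m; the calibration is good to about 2 mm. A picture is of the moment at which its call begins.
- job.close_job(): hands the job in; it is judged then, once.
Trained networks look in the newest picture that a camera, given by its name, has taken for a name from the list of things; names that differ only in an ending like _2 or _b are one class to them, and where a whole thing is asked for, a point or a joint stands for the part that bears it (a point fixed in the world has none). Each returns a list of dicts, best first, with "confidence" (0 to 1); they miss things now and then, are a little off and sometimes report something else, mostly with a low value. They report only what shows in the picture. A call takes as long as a camera call.
- models.outline_of(camera, query): "region" (384x512 bool, what is visible of it) and "bbox" ([centre column, centre row, width, height] in pixels, round what is visible of it).
- models.tip_of(camera, query): "at" ([column, row] in pixels: a listed point, or the origin of a listed thing).
The state is a dict: "time_s": time; "q": joint angles; "qvel": joint speeds; "joint_efforts": joint torques, N m; "position": TCP position; "tool_rot": TCP orientation; "ft_force": force on the tool from outside, world axes, zero at the start; "wrist_torque": the same for the moment, N m; "grip_width": finger opening in m; "gripper_force": force on a finger pad.
Only numpy, scipy, OpenCV 4.12 (cv2) and the standard library are available. Lean on these libraries where they do the work, as an engineer would, in place of code of your own. Each camera call takes 0.05 s, during which the arm holds its last target. There are 200 camera calls.

## Task

Nudge the loose steel ball bearing across the top of the aluminium jig plate, without lifting it or tipping it over, until it drops into the round pocket. Then press it straight down with a steady firm push (about 20 N, never more than 28 N) until the stiff orange pad under it has gone down as far as it will go and the bearing stops dead, hold that push for half a second, let go, and leave the other things on the bench where they are.

Things in the scene. Friction and masses are not known exactly. Their poses are not given: they have to be found in the camera images.
- jig: aluminium jig plate with blue side strips, fixed to the bench, 140 (x) x 250 (y) x 28 mm. Origin at the centre of its underside on the bench, z up; its flat top is 28 mm above the origin. Its only pocket is a round hole of 43 mm diameter with a 1.5 mm chamfer, about 17 mm deep, centred 70 mm from the origin along the jig's +y
- pocket (a point): centre of the pocket's mouth, level with the jig's top face; axes as the jig's. Beware on the way: between the two benches, left of the jig and ahead of the robot, a solid wall corner comes forward to about x = 0.5 m, so swing across with the arm drawn in; the power strip and the microscope behind the jig are solid too
- bearing: loose sealed steel ball bearing, 40 mm diameter, 18 mm thick, 80 to 170 g, solid to the touch (the small bore is not open), lying flat on the jig's top in its -y half. Origin at the centre of its underside at the start, z along its axis
- bearing_mid (a point): centre of the bearing, 9 mm from each face. In the pocket the bearing first rests on the orange pad, its top face 10.5 to 11.5 mm above the jig's top. Fully home it rests on a rigid steel shim hidden under the pad, its top face 1.5 to 9.5 mm above the jig's top: the shim's height differs each time, is not measured and cannot be seen; feel for the stop
- pad (a joint): orange plastic pad in the pocket, 39 mm diameter, slides straight down: 0 = up, its top 6.5 mm below the jig's top; grows going down. Starts at 0 to 0.001 m; the bearing on it meets the shim at 0.002 to 0.010 m. No spring: friction of about 12 N holds it where it is left, also under the bearing's weight; once the bearing is on the shim the stop is rigid
- screw_tray: round metal screw dish, 62 mm diameter, 10 mm high, bystander; origin at the centre of its underside
- swab_jar: clear jar with yellow lid, 56 mm diameter, 70 mm high, bystander; origin at the centre of its underside
- ipa_bottle: amber dropper bottle, 33 mm diameter, 102 mm high, bystander; origin at the centre of its underside
- solder_reel: black and white wire reel, 48 mm diameter, 30 mm high, bystander; origin at the centre of its underside
- tweezers_0: steel tweezers, 17 x 123 x 9 mm, long axis y, bystander; origin at the centre of its underside
- phone_1: blue phone lying flat, 146 x 71 x 11 mm, bystander; origin at the centre of its underside
- screwdriver_1: blue screwdriver, 14 x 150 x 13 mm, long axis y, bystander; origin at the centre of its underside

How it is judged (in metres and radians):
On the way, in this order (a step that is already met when the one before it is completed fails the run):
1. the bearing has dropped flat into the pocket, onto the pad (horizontal distance between bearing_mid and pocket below 0.004 m and z of bearing_mid in the frame of pocket below 0.004 m and angle between bearing's own z axis and vertical below 0.1 rad), for 0.2 s.
2. the bearing is held down, fully home, by the fingers with at least 15 N (more than the pad holds, so it is on the stop) (z of bearing_mid in the frame of pocket below 0.001 m and horizontal distance between bearing_mid and pocket below 0.004 m and contact force between the fingers and bearing above 15 N), for 0.3 s.
At the end, for the whole second after the job is handed in: the bearing lies level (within 0.08 rad) and at rest in the pocket, within 4 mm of its centre and its centre no more than 1 mm above the level of the jig's top (z of bearing_mid in the frame of pocket below 0.001 m and horizontal distance between bearing_mid and pocket below 0.004 m and angle between bearing's own z axis and vertical below 0.08 rad and linear speed of bearing below 0.02 m/s); the robot touches nothing.
It fails at once if the fingers push or press on the bearing with more than 28 N (contact force between the fingers and bearing above 28 N).
It fails at once if the fingers bear on the jig with more than 28 N (contact force between the fingers and jig above 28 N).
It fails at once if the bearing is lifted or tipped so that its centre rises more than 6 mm above where it was on the plate (z of bearing_mid in the frame of pocket above 0.015 m).
It fails at once if a bystander is moved by more than 2 cm (distance of any of screw_tray, swab_jar, ipa_bottle, solder_reel, tweezers_0, phone_1, screwdriver_1 from where it was at the start of the episode above 0.02 m).
It also fails if it takes over 72 s, if anything falls off the work surface, if the arm or the gripper's body presses on something with over 40 N, if the wrist force passes 120 N, or if a joint passes its speed limit or range.

## Working session

There is one attempt and no reset: what is moved stays moved. The work goes in short steps, Python scripts to look and compute and a tool call to move; the robot and the scene stay as the last step left them, time stands still between calls to the robot, and variables do not carry over. Pictures are saved under pics/ and viewed, at most 10 in all, crops included, and the job is handed in when it is done.

Besides the shell and the picture viewer there is one more tool, called after "Emit:" by a JSON object that holds its "api" and its "payload". jog_arm: Moves the arm, as the interface text tells. Its arguments: {"type":"object","properties":{"plan":{"type":"string"},"grip_force":{"type":"number"}},"required":["plan"]}

```bash
mkdir -p pics; cat > h.py <<'E'
import numpy as np, cv2
from rig import env, imaging, job, models
def K(im):
    f=im["pixels"].shape[0]/2/np.tan(np.radians(im["fov_y"])/2)
    return np.array([[f,0,im["cx"]],[0,f,im["cy"]],[0,0,1.]])
def toworld(im,px,z):
    "pixel -> world point on plane z"
    u=cv2.undistortPoints(np.array(px,float).reshape(-1,1,2),K(im),np.array(im["distortion"])).reshape(-1,2)
    T=im["world_from_camera"]; d=np.c_[u,np.ones(len(u))]@T[:3,:3].T; o=T[:3,3]
    return o+d*((z-o[2])/d[:,2])[:,None]
def depthpt(im,px):
    px=np.array(px,float).reshape(-1,2)
    u=cv2.undistortPoints(px.reshape(-1,1,2),K(im),np.array(im["distortion"])).reshape(-1,2)
    d=im["depth"][px[:,1].round().astype(int),px[:,0].round().astype(int)]
    T=im["world_from_camera"]; return (np.c_[u,np.ones(len(u))]*d[:,None])@T[:3,:3].T+T[:3,3]
def save(im,n): cv2.imwrite("pics/"+n,cv2.cvtColor(im["pixels"],cv2.COLOR_RGB2BGR))
E
python3 - <<'E'
from h import *
np.set_printoptions(precision=4,suppress=True)
s=env.observe(); print(s["position"],s["tool_rot"],s["time_s"],s["ft_force"],s["grip_width"])
ims={}
for c in ["top","scene"]:
    im=ims[c]=imaging.get_image(c); save(im,c+".png")
    print(c,im["world_from_camera"],im["fov_y"],im["distortion"])
    for q in ["pocket","bearing_mid","jig","bearing","screw_tray","swab_jar","ipa_bottle","solder_reel","tweezers_0","phone_1","screwdriver_1"]:
        z=dict(pocket=.028,bearing_mid=.037,bearing=.028).get(q,0)
        for r in models.tip_of(c,q)[:2]: print(q,round(r["confidence"],2),np.array(r["at"]),toworld(im,r["at"],z)[0])
cv2.imwrite("pics/both.png",cv2.cvtColor(np.vstack([ims["top"]["pixels"],ims["scene"]["pixels"]]),cv2.COLOR_RGB2BGR)[:, :][:768]) 
E
```

```text
[0.1209 0.5362 0.2307] [[-0.9755  0.22   -0.0007]
 [ 0.22    0.9755 -0.0014]
 [ 0.0003 -0.0015 -1.    ]] 0.0 [ 0.0473  0.6377 -0.0302] 0.08554699311377423
top [[-0.0102 -0.9975  0.0703  0.4132]
 [-0.9999  0.0103  0.001  -0.1169]
 [-0.0018 -0.0703 -0.9975  1.284 ]
 [ 0.      0.      0.      1.    ]] 57.373205700063615 [-0.0705  0.      0.      0.      0.    ]
pocket 0.79 [285.5 188.4] [ 0.5184 -0.2476  0.028 ]
bearing_mid 0.65 [326.  203.1] [ 0.4635 -0.3905  0.037 ]
jig 0.74 [301.9 191.7] [ 0.5079 -0.3107  0.    ]
bearing 0.54 [391.6 210.7] [ 0.4336 -0.6314  0.028 ]
bearing 0.43 [325.7 203.5] [ 0.4625 -0.3914  0.028 ]
screw_tray 0.73 [361.8 194.1] [ 0.4968 -0.5328  0.    ]
swab_jar 0.49 [391.9 210. ] [ 0.4367 -0.6441  0.    ]
swab_jar 0.19 [285.6 190. ] [ 0.5148 -0.2508  0.    ]
ipa_bottle 0.71 [352.5 164.1] [ 0.6088 -0.5016  0.    ]
ipa_bottle 0.66 [138.1 189.2] [0.5235 0.2939 0.    ]
solder_reel 0.62 [368.1 229. ] [ 0.3681 -0.5523  0.    ]
solder_reel 0.45 [285.2 187.1] [ 0.5255 -0.2495  0.    ]
tweezers_0 0.53 [104.8 203.4] [0.472 0.419 0.   ]
phone_1 0.73 [116.2 214.3] [0.4313 0.3
[... 167 characters left out ...]
.6583  1.1572]
 [ 0.      0.      0.      1.    ]] 42.01505795008259 [-0.005  0.     0.     0.     0.   ]
bearing_mid 0.6 [324.4 242.5] [ 0.4639 -0.3882  0.037 ]
jig 0.96 [315.2 232. ] [ 0.509  -0.3183  0.    ]
bearing 0.46 [323.2 243.6] [ 0.4649 -0.3836  0.028 ]
screw_tray 0.7 [367.7 269.5] [ 0.4945 -0.5308  0.    ]
screw_tray 0.38 [323.8 243.9] [ 0.4869 -0.3709  0.    ]
swab_jar 0.77 [389.5 304.3] [ 0.4318 -0.6472  0.    ]
ipa_bottle 0.56 [194.  152.9] [0.5211 0.2952 0.    ]
solder_reel 0.61 [347.8 296.7] [ 0.3735 -0.5472  0.    ]
tweezers_0 0.65 [163.9 142.1] [0.4863 0.4392 0.    ]
phone_1 0.66 [163.4 153.7] [0.4369 0.3788 0.    ]
screwdriver_1 0.58 [378.3 245.6] [ 0.5972 -0.4994  0.    ]
```

View pics/top.png

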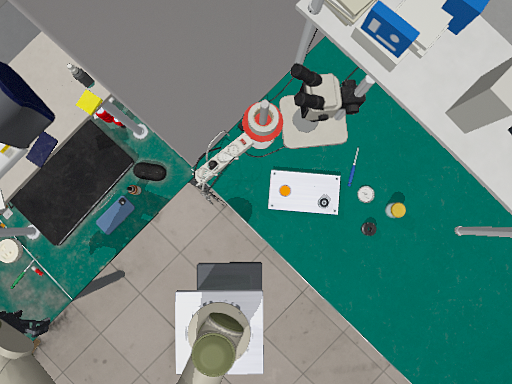

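View pics/scene.png

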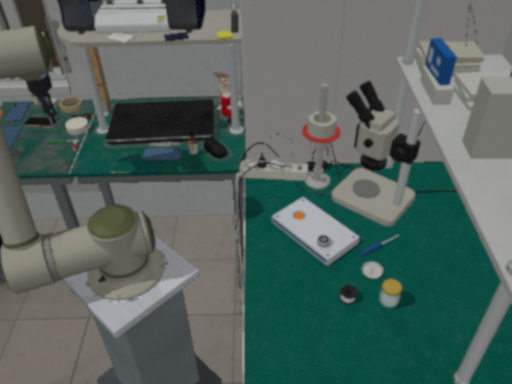

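The top view shows the orange pad at about (285,190) and the bearing at about (325,203), with the jar, tray and reel to the right of the jig. The scene view agrees with this. I'll draw the arm in first, then swing across.

Emit:
{"api": "jog_arm", "payload": {"plan": "0 0 0 0 -2 0 0;0 0 0 0 -3.5 0 0;0 0 0 0 -4 0 0;0 0 0 0 -4 0 0;0 0 0 0 -3.5 0 0;0 0 0 0 -2 0 0;0 0 0 0 0 0 0"}}

```text
time_s: 1.78
position: [0.0779, 0.3481, 0.2316]
tool_rot: [[-0.975, 0.22, 0.0], [0.22, 0.975, -0.0], [-0.0, -0.0, -1.0]]
ft_force: [0.6, 1.1, 0.9]
grip_width: 0.0856
gripper_force: 0.0
```

Emit:
{"api": "jog_arm", "payload": {"plan": "0 0 3 -2 0 0 0;0 0 6 -3.75 0 0 0;0 0 6 -3.75 0 0 0;0 0 6 -3.75 0 0 0;0 0 6 -3.75 0 0 0;0 0 6 -3.75 0 0 0;0 0 6 -3.75 0 0 0;0 0 6 -3.75 0 0 0;0 0 6 -3.75 0 0 0;0 0 6 -3.75 0 0 0"}}

```text
time_s: 2.62
position: [0.3508, 0.1374, 0.2315]
tool_rot: [[-0.342, 0.94, 0.001], [0.94, 0.342, 0.0], [-0.0, 0.001, -1.0]]
ft_force: [0.7, 0.7, -1.2]
grip_width: 0.0856
gripper_force: 0.0
```

```bash
python3 - <<'E'
from h import *
import math
for c in ["top","scene"]:
    im=imaging.get_image(c)
    r=models.outline_of(c,"jig")[0]; m=r["region"].astype(np.uint8)
    P=toworld(im,np.argwhere(m)[:,::-1],0.028)[:,:2].astype(np.float32)
    print(c,r["confidence"],cv2.minAreaRect(P*1000))
print(env.observe()["q"])
E
```

```text
top 0.74 ((504.6840515136719, -313.1429443359375), (253.0770721435547, 142.28465270996094), 84.70694732666016)
scene 0.61 ((498.4176025390625, -322.0902099609375), (267.529296875, 161.95579528808594), 84.43577575683594)
[ 3.37822009e+00  3.99721530e+00  9.86170898e+01  1.65009854e-02
  7.73927893e+01 -1.68004681e+01]
```

Emit:
{"api": "jog_arm", "payload": {"plan": "0 0 6 -3.75 0 0 0;0 0 6 -3.75 0 0 0;0 0 6 -3.75 0 0 0;0 0 6 -3.75 0 0 0;0 0 6 -3.75 0 0 0;0 0 6 -3.75 0 0 0;0 0 6 -3.75 0 0 0;0 0 6 -3.75 0 0 0;0 0 6 -3.75 0 0 0;0 0 3 -2 0 0 0"}}

```text
time_s: 3.65
position: [0.3164, -0.204, 0.2314]
tool_rot: [[0.601, 0.799, 0.0], [0.799, -0.601, -0.001], [-0.001, 0.001, -1.0]]
ft_force: [-0.7, 0.3, -0.8]
grip_width: 0.0853
gripper_force: 0.0
```

Emit:
{"api": "jog_arm", "payload": {"plan": "0 0 -6 0 0 0 0;0 0 -6 0 0 0 0;0 0 -6 0 0 0 0;0 0 0 -1 2 0 0;0 0 0 -1.6 3.2 0 0;0 0 0 -1.6 3.2 0 0;0 0 0 -1.6 3.2 0 0;0 0 0 -1.1 2.2 0 0;0 0 0 -1 2 0 0;0 0 0 0 0 0 0"}}

```text
time_s: 4.48
position: [0.4443, -0.3285, 0.2303]
tool_rot: [[0.318, 0.948, 0.0], [0.948, -0.318, -0.0], [0.0, 0.0, -1.0]]
ft_force: [0.1, -0.5, 0.1]
grip_width: 0.0855
gripper_force: 0.0
```

```bash
python3 - <<'E'
from h import *
np.set_printoptions(precision=4,suppress=True)
s=env.observe(); print(s["position"],s["q"],s["time_s"])
im=imaging.get_image("wrist"); save(im,"w1.png"); print(im["world_from_camera"])
for q,z in [("pocket",.028),("bearing_mid",.037),("bearing",.028),("jig",0),("pad",.0215)]:
    for r in models.tip_of("wrist",q)[:2] if q!="pad" else []: print(q,round(r["confidence"],2),np.array(r["at"]),toworld(im,r["at"],z)[0])
for q,z in [("pad",.0215),("bearing",.046),("jig",.028)]:
    for r in models.outline_of("wrist",q)[:1]:
        P=toworld(im,np.argwhere(r["region"])[:,::-1],z)[:,:2].astype(np.float32)*1000
        print(q,r["confidence"],r["bbox"],cv2.minEnclosingCircle(P) if q!="jig" else cv2.minAreaRect(P),P.mean(0))
E
```

```text
[ 0.4443 -0.3285  0.2303] [-48.7643  22.0988  74.0433   0.013   83.8448 -30.2391] 4.4833
[[ 0.9484 -0.3046 -0.088   0.4662]
 [-0.317  -0.9108 -0.2644 -0.2618]
 [ 0.0003  0.2787 -0.9604  0.373 ]
 [ 0.      0.      0.      1.    ]]
pocket 0.79 [289.   77.7] [ 0.5104 -0.245   0.028 ]
bearing_mid 0.67 [284.8 203.5] [ 0.4653 -0.3749  0.037 ]
bearing 0.83 [284.3 204.9] [ 0.4642 -0.3794  0.028 ]
bearing 0.53 [335.9 298.1] [ 0.4911 -0.5239  0.028 ]
jig 0.61 [299.3 134.5] [ 0.5073 -0.3093  0.    ]
pad 0.88 [291.4, 78.8, 35.7, 33.6] ((511.4497375488281, -243.53030395507812), 19.709754943847656) [ 511.5073 -243.355 ]
bearing 0.88 [287.1, 206.4, 30.3, 37.7] ((466.2156066894531, -376.56268310546875), 21.271223068237305) [ 465.8105 -376.4662]
jig 0.98 [295.6, 126.8, 166.9, 247.4] ((505.11224365234375, -313.6036376953125), (251.61309814453125, 142.14962768554688), 84.41998291015625) [ 508.564  -298.4424]
```

View pics/w1.png

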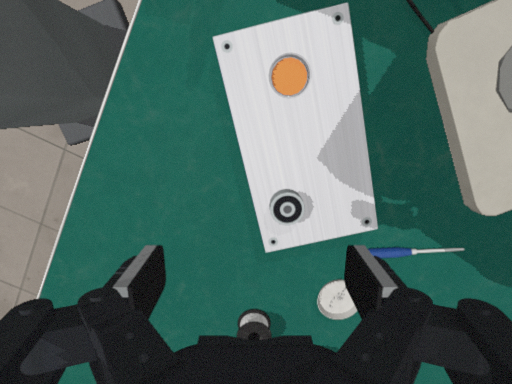

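The wrist view shows the pad at about (290,76) and the bearing's top face at about (287,209). The cameras disagree on the bearing's y by about 1 cm, so I'll fit it with depth and masks.

```bash
cat >> h.py <<'E'
def fitbearing(c,zmin=.042,zmax=.050,ztop=.046):
    im=imaging.get_image(c); rs=models.outline_of(c,"bearing")
    r=rs[0]; px=np.argwhere(cv2.dilate(r["region"].astype(np.uint8),np.ones((5,5))))[:,::-1]
    P=depthpt(im,px); T=P[(P[:,2]>zmin)&(P[:,2]<zmax)]
    print(c,round(r["confidence"],2),r["bbox"],"n",len(P),len(T),"z pct",np.percentile(P[:,2],[5,50,95]))
    if len(T): print(" top pts mean",T.mean(0),"circ",cv2.minEnclosingCircle(T[:,:2].astype(np.float32)*1000))
    return im,r
E
python3 - <<'E'
from h import *
np.set_printoptions(precision=4,suppress=True)
im,r=fitbearing("wrist"); 
for p in [(287,209),(287,226),(270,209),(304,209)]: print(p,toworld(im,p,.046)[0])
big=cv2.resize(im["pixels"][170:250,240:340],None,fx=6,fy=6,interpolation=cv2.INTER_CUBIC); cv2.imwrite("pics/w1c.png",big[:,:,::-1])
fitbearing("top"); fitbearing("scene")
E
```

```text
wrist 0.82 [288.8, 208.8, 35.5, 32.0] n 1306 915 z pct [0.0278 0.046  0.0475]
 top pts mean [ 0.4659 -0.3782  0.0464] circ ((465.9776611328125, -379.11846923828125), 20.001996994018555)
(287, 209) [ 0.4623 -0.3782  0.046 ]
(287, 226) [ 0.4562 -0.3981  0.046 ]
(270, 209) [ 0.444 -0.372  0.046]
(304, 209) [ 0.4806 -0.3844  0.046 ]Traceback (most recent call last):
  File "<stdin>", line 6, in <module>
  File "h.py", line 19, in fitbearing
    r=rs[0]; px=np.argwhere(cv2.dilate(r["region"].astype(np.uint8),np.ones((5,5))))[:,::-1]
      ~~^^^
IndexError: list index out of range
```

View pics/w1c.png

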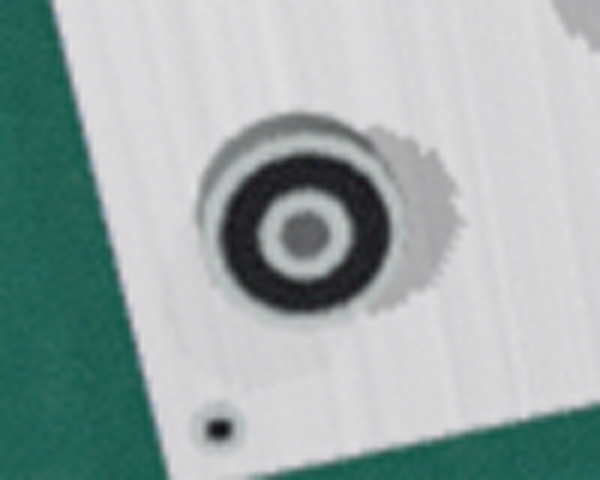

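Emit:
{"api": "jog_arm", "payload": {"plan": "0 0 0 -2 0.85 0 177;0 0 0 -3.3 1.4 0 177;0 0 0 -3.3 1.4 0 177;0 0 0 0 0 3 177;0 0 0 0 0 3.5 177;0 0 0 0 0 3.5 177;0 0 0 0 0 3 177;0 0 0 0 0 2 177;0 0 0 0 0 0 177;0 0 0 0 0 0 177"}}

```text
time_s: 5.92
position: [0.448, -0.421, 0.0812]
tool_rot: [[0.321, 0.947, -0.001], [0.947, -0.321, 0.001], [0.001, -0.001, -1.0]]
ft_force: [0.2, 0.1, 0.8]
grip_width: 0.0257
gripper_force: 0.0
```

```bash
python3 - <<'E'
from h import *
np.set_printoptions(precision=4,suppress=True)
s=env.observe(); print(s["position"],s["grip_width"],s["ft_force"])
im,r=fitbearing("wrist"); save(im,"w2.png")
E
```

```text
[ 0.448  -0.421   0.0812] 0.025699926761080245 [0.2498 0.1267 0.8119]
wrist 0.57 [260.4, 149.7, 65.4, 64.9] n 4056 3555 z pct [0.0281 0.0462 0.0473]
 top pts mean [ 0.4662 -0.3783  0.0463] circ ((465.9898376464844, -378.88909912109375), 19.918777465820312)
```

View pics/w2.png

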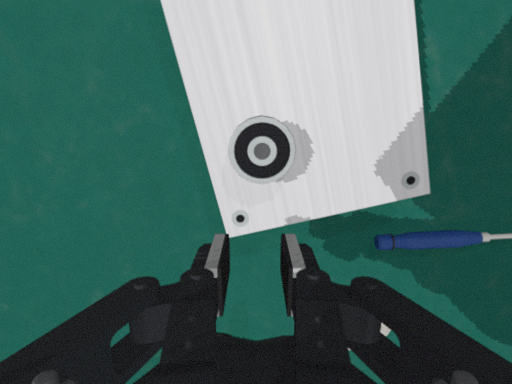

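The bearing, at (262,150) in the picture, sits in front of the finger gap. The depth fit puts it at (0.466, -0.379). I'll correct sideways by 3.5 mm and lower.

Emit:
{"api": "jog_arm", "payload": {"plan": "0 0 0 0 0.35 0 177;0 0 0 0 0 1.5 177;0 0 0 0 0 1.5 177;0 0 0 0 0 1 177;0 0 0 0 0 0.6 177;0 0 0 0 0 0.4 177;0 0 0 0 0 0 177;0 0 0 0 0 0 177"}}

```text
time_s: 6.68
position: [0.4517, -0.4224, 0.0319]
tool_rot: [[0.321, 0.947, 0.001], [0.947, -0.321, -0.001], [-0.0, 0.001, -1.0]]
ft_force: [-0.4, 0.2, -0.2]
grip_width: 0.0263
gripper_force: 0.0
```

Emit:
{"api": "jog_arm", "payload": {"plan": "0 0 0 0.4 0 0.1 177;0 0 0 0.5 0 0 177;0 0 0 0.4 0 0 177;0 0 0 0.2 0 0 177;0 0 0 0.2 0 0 177;0 0 0 0.2 0 0 177;0 0 0 0.2 0 0 177;0 0 0 0.2 0 0 177;0 0 0 0.2 0 0 177;0 0 0 0.3 0 0 177"}}

```text
time_s: 7.52
position: [0.4604, -0.3957, 0.0304]
tool_rot: [[0.321, 0.947, 0.0], [0.947, -0.321, -0.0], [-0.0, 0.0, -1.0]]
ft_force: [-0.8, -2.1, 0.2]
grip_width: 0.0261
gripper_force: 0.6
```

```bash
python3 - <<'E'
from h import *
np.set_printoptions(precision=4,suppress=True)
s=env.observe(); print(s["position"],s["grip_width"],s["ft_force"])
im,r=fitbearing("wrist")
E
```

```text
[ 0.4604 -0.3957  0.0304] 0.026067538997851223 [-0.8128 -2.0825  0.229 ]
wrist 0.75 [252.9, 207.8, 91.1, 94.2] n 7203 6003 z pct [0.0281 0.0461 0.0473]
 top pts mean [ 0.4685 -0.3706  0.0462] circ ((467.7908935546875, -372.5360107421875), 21.31254768371582)
```

Emit:
{"api": "jog_arm", "payload": {"plan": "0 0 0 0.3 0 0 177;0 0 0 0.4 0 0 177;0 0 0 0.5 0 0 177;0 0 0 0.5 0 0 177;0 0 0 0.5 0 0 177;0 0 0 0.5 0 0 177;0 0 0 0.5 0 0 177;0 0 0 0.5 0 0 177;0 0 0 0.4 0 0 177;0 0 0 0.3 0 0 177"}}

```text
time_s: 8.45
position: [0.4747, -0.3534, 0.0303]
tool_rot: [[0.32, 0.947, -0.0], [0.947, -0.32, 0.0], [0.0, -0.0, -1.0]]
ft_force: [-0.8, -2.3, -0.0]
grip_width: 0.0261
gripper_force: 0.5
```

Emit:
{"api": "jog_arm", "payload": {"plan": "0 0 0 0.3 0 0 177;0 0 0 0.4 0 0 177;0 0 0 0.5 0 0 177;0 0 0 0.5 0 0 177;0 0 0 0.5 0 0 177;0 0 0 0.5 0 0 177;0 0 0 0.5 0 0 177;0 0 0 0.5 0 0 177;0 0 0 0.3 0 0 177;0 0 0 0.2 0 0 177"}}

```text
time_s: 9.28
position: [0.4881, -0.3136, 0.0303]
tool_rot: [[0.32, 0.947, -0.0], [0.947, -0.32, 0.0], [0.0, -0.0, -1.0]]
ft_force: [-0.3, -1.2, 0.1]
grip_width: 0.026
gripper_force: 0.6
```

```bash
python3 - <<'E'
from h import *
np.set_printoptions(precision=4,suppress=True)
s=env.observe(); print(s["position"],s["grip_width"],s["ft_force"])
im,r=fitbearing("wrist"); save(im,"w3.png")
for q,z in [("pad",.0215),("pocket",.028)]:
    for r in models.outline_of("wrist",q)[:1]:
        P=toworld(im,np.argwhere(r["region"])[:,::-1],z)[:,:2].astype(np.float32)*1000
        print(q,r["confidence"],r["bbox"],cv2.minEnclosingCircle(P))
E
```

```text
[ 0.4881 -0.3136  0.0303] 0.02599459633786878 [-0.3433 -1.2468  0.0658]
wrist 0.67 [254.2, 208.9, 90.5, 92.5] n 7053 6003 z pct [0.0283 0.0461 0.0473]
 top pts mean [ 0.4962 -0.2884  0.0462] circ ((495.52197265625, -290.49017333984375), 21.17426872253418)
pad 0.57 [258.0, 99.3, 82.4, 81.7] ((511.8232421875, -243.35816955566406), 19.291423797607422)
pocket 0.63 [249.7, 190.7, 363.6, 381.2] ((490.21722412109375, -303.48004150390625), 128.3695831298828)
```

View pics/w3.png

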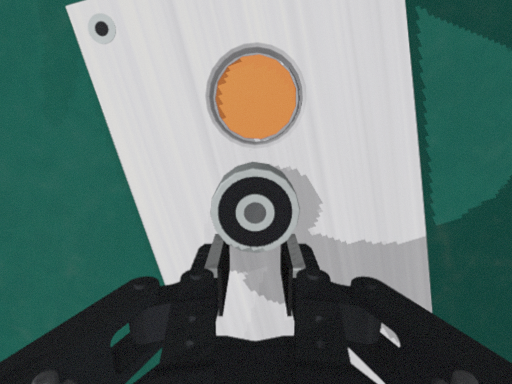

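The bearing, at (255,212), is seated in the V and lines up with the pocket at (256,95). There are about 48 mm left to push.

Emit:
{"api": "jog_arm", "payload": {"plan": "0 0 0 0.3 0 0 177;0 0 0 0.4 0 0 177;0 0 0 0.5 0 0 177;0 0 0 0.5 0 0 177;0 0 0 0.5 0 0 177;0 0 0 0.5 0 0 177;0 0 0 0.4 0 0 177;0 0 0 0.3 0 0 177;0 0 0 0.2 0 0 177;0 0 0 0.1 0 0 177"}}

```text
time_s: 10.32
position: [0.5, -0.2789, 0.0305]
tool_rot: [[0.321, 0.947, 0.0], [0.947, -0.321, -0.0], [-0.0, 0.0, -1.0]]
ft_force: [-0.2, -1.3, 1.0]
grip_width: 0.0261
gripper_force: 0.9
```

Emit:
{"api": "jog_arm", "payload": {"plan": "0 0 0 0.1 0 0 177;0 0 0 0.1 0 0 177;0 0 0 0.1 0 0 177;0 0 0 0.1 0 0 177;0 0 0 0.1 0 0 177;0 0 0 0.1 0 0 177;0 0 0 0 0 0 177;0 0 0 0 0 0 177"}}

```text
time_s: 10.98
position: [0.5016, -0.2729, 0.0301]
tool_rot: [[0.321, 0.947, -0.001], [0.947, -0.321, 0.001], [0.001, -0.001, -1.0]]
ft_force: [-0.2, -0.1, -0.1]
grip_width: 0.0261
gripper_force: 0.0
```

```bash
python3 - <<'E'
from h import *
np.set_printoptions(precision=4,suppress=True)
s=env.observe(); print(s["position"],s["grip_width"],s["ft_force"])
im,r=fitbearing("wrist",.03)
E
```

```text
[ 0.5016 -0.2729  0.0301] 0.02609353378504886 [-0.1969 -0.1175 -0.0613]
wrist 0.94 [253.6, 203.2, 87.0, 87.8] n 6773 6138 z pct [0.0277 0.0435 0.0482]
 top pts mean [ 0.5113 -0.245   0.0438] circ ((510.270751953125, -248.8180694580078), 22.823867797851562)
```

Emit:
{"api": "jog_arm", "payload": {"plan": "0 0 0 0.1 0 0 177;0 0 0 0.1 0 0 177;0 0 0 0.1 0 0 177;0 0 0 0.05 0 0 177;0 0 0 0 0 0 177"}}

```text
time_s: 11.5
position: [0.5029, -0.27, 0.0303]
tool_rot: [[0.321, 0.947, -0.0], [0.947, -0.321, 0.0], [0.0, -0.0, -1.0]]
ft_force: [0.8, -0.6, -0.4]
grip_width: 0.0263
gripper_force: 0.3
```

```bash
cat >> h.py <<'E'
def plane(c,zmin):
    im,r=fitbearing(c,zmin,.06)
    px=np.argwhere(cv2.erode(r["region"].astype(np.uint8),np.ones((5,5))))[:,::-1]
    P=depthpt(im,px); P=P[P[:,2]>zmin]; C=P.mean(0)
    for _ in range(5):
        n=np.linalg.svd(P-P.mean(0),full_matrices=False)[2][2]; e=abs((P-P.mean(0))@n); P=P[e<max(.001,np.percentile(e,90))]
    n*=np.sign(n[2]); print("plane z",P.mean(0),"n",n); return im
E
python3 - <<'E'
from h import *
np.set_printoptions(precision=4,suppress=True)
s=env.observe(); print(s["position"],s["grip_width"],s["ft_force"])
im=plane("wrist",.034); save(im,"w4.png")
E
```

```text
[ 0.5029 -0.27    0.0303] 0.026326358730072472 [ 0.7804 -0.6214 -0.3927]
wrist 0.72 [254.8, 205.8, 84.8, 86.5] n 6623 6039 z pct [0.0278 0.0431 0.0475]
 top pts mean [ 0.5117 -0.2434  0.0434] circ ((510.3023986816406, -246.60182189941406), 22.572120666503906)
plane z [ 0.5114 -0.2443  0.0438] n [0.0835 0.2294 0.9698]
```

View pics/w4.png

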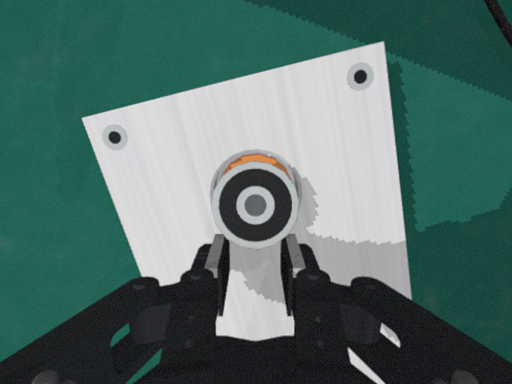

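The bearing is tilted about 14° with its nose down, and orange still shows ahead of it at (255,160). It needs about 2 mm more.

Emit:
{"api": "jog_arm", "payload": {"plan": "0 0 0 0.05 0 0 177;0 0 0 0.05 0 0 177;0 0 0 0.05 0 0 177;0 0 0 0.05 0 0 177;0 0 0 0 0 0 177;0 0 0 0 0 0 177"}}

```text
time_s: 12.1
position: [0.5036, -0.2681, 0.0304]
tool_rot: [[0.321, 0.947, 0.0], [0.947, -0.321, 0.0], [0.0, 0.0, -1.0]]
ft_force: [0.2, -0.3, -0.1]
grip_width: 0.0263
gripper_force: 0.1
```

```bash
python3 - <<'E'
from h import *
np.set_printoptions(precision=4,suppress=True)
s=env.observe(); print(s["position"],s["grip_width"],s["ft_force"])
im=plane("wrist",.034); save(im,"w5.png")
E
```

```text
[ 0.5036 -0.2681  0.0304] 0.026259070719299307 [ 0.2291 -0.3124 -0.1469]
wrist 0.86 [254.0, 205.9, 86.8, 84.1] n 6591 5892 z pct [0.0269 0.0419 0.0453]
 top pts mean [ 0.512  -0.2421  0.0422] circ ((511.39996337890625, -245.04910278320312), 22.282373428344727)
plane z [ 0.5117 -0.2426  0.0425] n [0.0534 0.1685 0.9842]
```

Emit:
{"api": "jog_arm", "payload": {"plan": "0 0 0 0.05 0 0 177;0 0 0 0.05 0 0 177;0 0 0 0.05 0 0 177;0 0 0 0 0 0 177;0 0 0 0 0 0 177"}}

```text
time_s: 12.62
position: [0.504, -0.2667, 0.0303]
tool_rot: [[0.321, 0.947, -0.0], [0.947, -0.321, 0.0], [0.0, -0.0, -1.0]]
ft_force: [-0.1, -0.2, 0.2]
grip_width: 0.0258
gripper_force: 0.4
```

```bash
python3 - <<'E'
from h import *
np.set_printoptions(precision=4,suppress=True)
s=env.observe(); print(s["position"],s["grip_width"],s["ft_force"])
im=plane("wrist",.034); save(im,"w6.png")
E
```

```text
[ 0.504  -0.2667  0.0303] 0.02576468736899384 [-0.091  -0.2347  0.1923]
wrist 0.79 [253.6, 202.3, 81.2, 86.2] n 6302 5482 z pct [0.0269 0.039  0.0402]
 top pts mean [ 0.5121 -0.2416  0.0391] circ ((511.26922607421875, -243.9207763671875), 21.492496490478516)
plane z [ 0.5119 -0.2416  0.0392] n [-0.0031 -0.0088  1.    ]
```

The bearing has dropped in flat: its top is 11.2 mm above the plate and its tilt is under 1°. I'll back off, lift, shut the fingers and centre above it.

Emit:
{"api": "jog_arm", "payload": {"plan": "0 0 0 -0.3 0 0 177;0 0 0 -0.7 0 0 177;0 0 0 0 0 -2 177;0 0 0 0 0 -2 177;0 0 0 1 0 0 255;0 0 0 1.5 0 0 255;0 0 0 1 0 0 255;0 0 0 0 0 0 255;0 0 0 0 0 0 255;0 0 0 0 0 0 255", "grip_force": 20}}

```text
time_s: 13.55
position: [0.5119, -0.2434, 0.07]
tool_rot: [[0.321, 0.947, -0.0], [0.947, -0.321, 0.0], [-0.0, -0.0, -1.0]]
ft_force: [0.1, 0.3, -0.3]
grip_width: 0.0004
gripper_force: 0.0
```

Emit:
{"api": "jog_arm", "payload": {"plan": "0 0 0 0 0 1 255;0 0 0 0 0 1 255;0 0 0 0 0 0.5 255;0 0 0 0 0 0 255;0 0 0 0 0 0 255;0 0 0 0 0 0 255"}}

```text
time_s: 14.05
position: [0.5121, -0.2433, 0.0454]
tool_rot: [[0.321, 0.947, 0.0], [0.947, -0.321, -0.0], [-0.0, 0.0, -1.0]]
ft_force: [0.1, -0.2, 0.0]
grip_width: 0.0002
gripper_force: 0.0
```

```bash
python3 - <<'E'
from h import *
np.set_printoptions(precision=5,suppress=True)
s=env.observe(); print(s["position"],s["grip_width"],s["ft_force"],s["time_s"])
im=imaging.get_image("wrist"); save(im,"w7.png")
fitbearing("scene",.034,.05)
E
```

```text
[ 0.51214 -0.24325  0.04538] 0.00022658528396869373 [ 0.12602 -0.15224  0.02609] 14.05
scene 0.51 [298.8, 216.8, 13.9, 6.7] n 192 69 z pct [0.0242  0.032   0.05532]
 top pts mean [ 0.50778 -0.24933  0.03914] circ ((512.1312866210938, -245.20819091796875), 21.194034576416016)
```

View pics/w7.png

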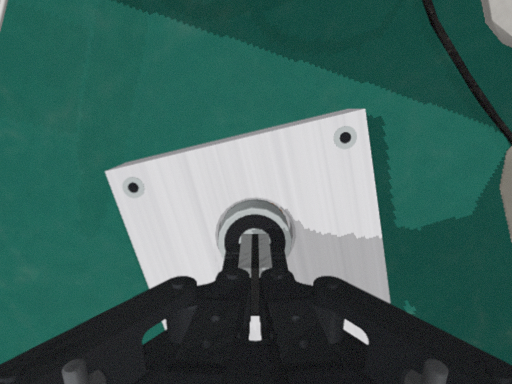

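The shut fingers, with tips near (255,245), are over the bearing at the pocket centre. I'll approach slowly to find contact.

Emit:
{"api": "jog_arm", "payload": {"plan": "0 0 0 0 0 0.2 255;0 0 0 0 0 0.15 255;0 0 0 0 0 0.1 255;0 0 0 0 0 0.05 255;0 0 0 0 0 0.04 255;0 0 0 0 0 0.03 255;0 0 0 0 0 0.03 255;0 0 0 0 0 0.02 255;0 0 0 0 0 0 255;0 0 0 0 0 0 255"}}

```text
time_s: 15.03
position: [0.512, -0.2431, 0.0391]
tool_rot: [[0.321, 0.947, -0.0], [0.947, -0.321, -0.0], [-0.0, -0.0, -1.0]]
ft_force: [-0.7, 0.1, 0.2]
grip_width: 0.0003
gripper_force: 0.0
```

Emit:
{"api": "jog_arm", "payload": {"plan": "0 0 0 0 0 0.02 255;0 0 0 0 0 0.02 255;0 0 0 0 0 0.02 255;0 0 0 0 0 0 255;0 0 0 0 0 0 255"}}

```text
time_s: 15.45
position: [0.5121, -0.2431, 0.0389]
tool_rot: [[0.321, 0.947, 0.0], [0.947, -0.321, -0.0], [-0.0, 0.0, -1.0]]
ft_force: [-2.8, 0.8, 6.3]
grip_width: 0.0002
gripper_force: 2.7
```

Emit:
{"api": "jog_arm", "payload": {"plan": "0 0 0 0 0 0.01 255;0 0 0 0 0 0.01 255;0 0 0 0 0 0.01 255;0 0 0 0 0 0.01 255;0 0 0 0 0 0 255;0 0 0 0 0 0 255"}}

```text
time_s: 15.95
position: [0.5122, -0.2431, 0.039]
tool_rot: [[0.321, 0.947, 0.001], [0.947, -0.321, -0.001], [-0.0, 0.001, -1.0]]
ft_force: [-2.8, 2.3, 8.2]
grip_width: 0.0002
gripper_force: 4.4
```

Emit:
{"api": "jog_arm", "payload": {"plan": "0 0 0 0 0 0.01 255;0 0 0 0 0 0.01 255;0 0 0 0 0 0.01 255;0 0 0 0 0 0.01 255;0 0 0 0 0 0.01 255;0 0 0 0 0 0 255;0 0 0 0 0 0 255"}}

```text
time_s: 16.53
position: [0.5121, -0.2432, 0.0385]
tool_rot: [[0.321, 0.947, 0.001], [0.947, -0.321, -0.001], [-0.0, 0.001, -1.0]]
ft_force: [-1.9, 1.6, 9.6]
grip_width: -0.0001
gripper_force: 4.9
```

Emit:
{"api": "jog_arm", "payload": {"plan": "0 0 0 0 0 0.01 255;0 0 0 0 0 0.01 255;0 0 0 0 0 0.01 255;0 0 0 0 0 0.01 255;0 0 0 0 0 0.01 255;0 0 0 0 0 0.01 255;0 0 0 0 0 0 255;0 0 0 0 0 0 255"}}

```text
time_s: 17.2
position: [0.5122, -0.2431, 0.0379]
tool_rot: [[0.321, 0.947, 0.001], [0.947, -0.321, -0.001], [-0.0, 0.001, -1.0]]
ft_force: [-3.1, 1.9, 8.9]
grip_width: -0.0001
gripper_force: 4.9
```

Emit:
{"api": "jog_arm", "payload": {"plan": "0 0 0 0 0 0.01 255;0 0 0 0 0 0.01 255;0 0 0 0 0 0.01 255;0 0 0 0 0 0.01 255;0 0 0 0 0 0.01 255;0 0 0 0 0 0.01 255;0 0 0 0 0 0.01 255;0 0 0 0 0 0.01 255;0 0 0 0 0 0 255"}}

```text
time_s: 17.95
position: [0.5121, -0.2432, 0.0371]
tool_rot: [[0.321, 0.947, 0.001], [0.947, -0.321, -0.001], [-0.0, 0.001, -1.0]]
ft_force: [-2.6, 2.4, 10.4]
grip_width: 0.0001
gripper_force: 4.9
```

Emit:
{"api": "jog_arm", "payload": {"plan": "0 0 0 0 0 0.01 255;0 0 0 0 0 0.01 255;0 0 0 0 0 0.01 255;0 0 0 0 0 0.01 255;0 0 0 0 0 0.01 255;0 0 0 0 0 0.01 255;0 0 0 0 0 0.01 255;0 0 0 0 0 0.01 255;0 0 0 0 0 0 255"}}

```text
time_s: 18.7
position: [0.5122, -0.2432, 0.0363]
tool_rot: [[0.321, 0.947, 0.001], [0.947, -0.321, -0.001], [-0.0, 0.001, -1.0]]
ft_force: [-2.2, 1.1, 10.5]
grip_width: 0.0003
gripper_force: 4.9
```

Emit:
{"api": "jog_arm", "payload": {"plan": "0 0 0 0 0 0.01 255;0 0 0 0 0 0.01 255;0 0 0 0 0 0.01 255;0 0 0 0 0 0.01 255;0 0 0 0 0 0.01 255;0 0 0 0 0 0.01 255;0 0 0 0 0 0.01 255;0 0 0 0 0 0.01 255;0 0 0 0 0 0 255"}}

```text
time_s: 19.45
position: [0.5121, -0.2432, 0.0355]
tool_rot: [[0.321, 0.947, 0.001], [0.947, -0.321, -0.001], [-0.0, 0.001, -1.0]]
ft_force: [-2.8, 2.8, 9.6]
grip_width: 0.0001
gripper_force: 4.9
```

Emit:
{"api": "jog_arm", "payload": {"plan": "0 0 0 0 0 0.01 255;0 0 0 0 0 0.01 255;0 0 0 0 0 0.01 255;0 0 0 0 0 0.01 255;0 0 0 0 0 0.01 255;0 0 0 0 0 0.01 255;0 0 0 0 0 0.01 255;0 0 0 0 0 0.01 255;0 0 0 0 0 0 255"}}

```text
time_s: 20.2
position: [0.5121, -0.2431, 0.0347]
tool_rot: [[0.321, 0.947, 0.001], [0.947, -0.321, -0.001], [-0.0, 0.001, -1.0]]
ft_force: [-3.1, 1.5, 9.8]
grip_width: -0.0003
gripper_force: 4.9
```

Emit:
{"api": "jog_arm", "payload": {"plan": "0 0 0 0 0 0.01 255;0 0 0 0 0 0.01 255;0 0 0 0 0 0.01 255;0 0 0 0 0 0.01 255;0 0 0 0 0 0.01 255;0 0 0 0 0 0.01 255;0 0 0 0 0 0.01 255;0 0 0 0 0 0.01 255;0 0 0 0 0 0 255"}}

```text
time_s: 20.95
position: [0.5121, -0.2432, 0.0339]
tool_rot: [[0.321, 0.947, 0.001], [0.947, -0.321, -0.001], [-0.0, 0.001, -1.0]]
ft_force: [-2.5, 1.2, 9.7]
grip_width: 0.0003
gripper_force: 4.9
```

Emit:
{"api": "jog_arm", "payload": {"plan": "0 0 0 0 0 0.01 255;0 0 0 0 0 0.01 255;0 0 0 0 0 0.01 255;0 0 0 0 0 0.01 255;0 0 0 0 0 0.01 255;0 0 0 0 0 0.01 255;0 0 0 0 0 0.01 255;0 0 0 0 0 0.01 255;0 0 0 0 0 0 255"}}

```text
time_s: 21.7
position: [0.5121, -0.2431, 0.0331]
tool_rot: [[0.321, 0.947, 0.001], [0.947, -0.321, -0.001], [-0.0, 0.001, -1.0]]
ft_force: [-2.4, 2.5, 9.2]
grip_width: 0.0001
gripper_force: 4.9
```

Emit:
{"api": "jog_arm", "payload": {"plan": "0 0 0 0 0 0.01 255;0 0 0 0 0 0.01 255;0 0 0 0 0 0.01 255;0 0 0 0 0 0.01 255;0 0 0 0 0 0.01 255;0 0 0 0 0 0.01 255;0 0 0 0 0 0.01 255;0 0 0 0 0 0.01 255;0 0 0 0 0 0 255"}}

```text
time_s: 22.45
position: [0.5121, -0.2431, 0.0325]
tool_rot: [[0.321, 0.947, 0.001], [0.947, -0.321, -0.001], [-0.0, 0.001, -1.0]]
ft_force: [-4.2, 1.5, 12.6]
grip_width: -0.0001
gripper_force: 5.7
```

The force is rising, so this may be the stop. I'll take smaller steps.

Emit:
{"api": "jog_arm", "payload": {"plan": "0 0 0 0 0 0.01 255;0 0 0 0 0 0.01 255;0 0 0 0 0 0.01 255;0 0 0 0 0 0 255;0 0 0 0 0 0 255"}}

```text
time_s: 22.87
position: [0.5121, -0.2431, 0.0325]
tool_rot: [[0.321, 0.947, 0.001], [0.947, -0.321, -0.001], [-0.0, 0.001, -1.0]]
ft_force: [-2.9, 1.9, 14.3]
grip_width: 0.0003
gripper_force: 7.0
```

Emit:
{"api": "jog_arm", "payload": {"plan": "0 0 0 0 0 0.01 255;0 0 0 0 0 0.01 255;0 0 0 0 0 0.01 255;0 0 0 0 0 0.01 255;0 0 0 0 0 0.01 255;0 0 0 0 0 0 255;0 0 0 0 0 0 255"}}

```text
time_s: 23.45
position: [0.5122, -0.2432, 0.0324]
tool_rot: [[0.321, 0.947, 0.001], [0.947, -0.321, -0.001], [-0.001, 0.001, -1.0]]
ft_force: [-5.1, 3.0, 18.1]
grip_width: -0.0001
gripper_force: 9.2
```

The bearing has stopped dead at z = 0.0324 with 18 to 19 N on it. I'll add a little more and hold.

Emit:
{"api": "jog_arm", "payload": {"plan": "0 0 0 0 0 0.01 255;0 0 0 0 0 0.01 255;0 0 0 0 0 0 255;0 0 0 0 0 0 255;0 0 0 0 0 0 255;0 0 0 0 0 0 255;0 0 0 0 0 0 255;0 0 0 0 0 0 255;0 0 0 0 0 0 255;0 0 0 0 0 0 255"}}

```text
time_s: 24.28
position: [0.5122, -0.2432, 0.0324]
tool_rot: [[0.321, 0.947, 0.001], [0.947, -0.321, -0.001], [-0.001, 0.001, -1.0]]
ft_force: [-6.0, 2.7, 19.7]
grip_width: 0.0002
gripper_force: 10.1
```

Held at about 20 N for 0.7 s without moving. I'll release straight up.

Emit:
{"api": "jog_arm", "payload": {"plan": "0 0 0 0 0 -0.1 255;0 0 0 0 0 -0.15 255;0 0 0 0 0 -0.5 255;0 0 0 0 0 -1 255;0 0 0 0 0 -2 255;0 0 0 0 0 -2 255;0 0 0 -1.5 0 -2 255;0 0 0 -2 0 -1 255;0 0 0 -1 0 0 255;0 0 0 0 0 0 255"}}

```text
time_s: 25.12
position: [0.4972, -0.2874, 0.1183]
tool_rot: [[0.323, 0.946, 0.001], [0.946, -0.323, -0.001], [-0.001, 0.001, -1.0]]
ft_force: [-0.2, 0.8, -0.4]
grip_width: 0.0
gripper_force: 0.0
```

```bash
python3 - <<'E'
from h import *
np.set_printoptions(precision=4,suppress=True)
s=env.observe(); print(s["position"],s["ft_force"],s["time_s"])
im=plane("wrist",.030); save(im,"w8.png")
E
```

```text
[ 0.4972 -0.2874  0.1183] [-0.1842  0.7649 -0.4014] 25.1167
wrist 0.95 [253.2, 139.6, 51.6, 54.5] n 2725 2225 z pct [0.0201 0.0325 0.0338]
 top pts mean [ 0.5118 -0.2424  0.0327] circ ((511.5968017578125, -242.75985717773438), 19.867977142333984)
plane z [ 0.5119 -0.2422  0.0353] n [-0.9395 -0.3361  0.0668]
```

View pics/w8.png

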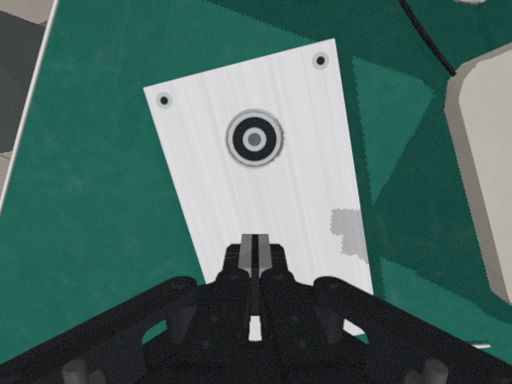

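The bearing, at (254,139), sits level in the pocket. Its top is about 4.5 mm above the plate and the robot is clear of it.

```bash
python3 -c "
from rig import job
print(job.close_job())"
```

```text
the job is handed in; nothing more can be done
None
```

The bearing is in the pocket, pressed down to the hard stop and held at about 20 N for about 0.7 s, then released with the arm clear and the job handed in at about 25 s; I did not re-measure the bystanders, and the hand-in returned no verdict.

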